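# Release and push off a terminal cover

### The job

Open the small terminal housing that stands in the red tray, without gripping or lifting anything: with the fingertips, press the raised snap tab at one end of it fully down, then push the released cover by its upright rib along the guides, off its seat and onto the empty ledge at the other end, until the whole terminal opening is uncovered. Leave the cover lying flat on the ledge, and do not disturb the ink bottle in the tray or the glue pot, thread spool and wax block beside the tray.

Things in the scene. Friction and masses are not known exactly. Their poses are not given: they have to be found in the camera images.
- housing: Grey terminal housing, 189 x 84 mm, fixed in a cork-lined open tray (walls 96 mm high above the table). Origin: 70 mm straight below the centre of the cover's seat, within 12 mm of table height (the housing stands higher or lower from start to start). +x runs along the guides from the seat to the empty ledge, the snap tab is at the -x end, z up. It spans x -74..115, y -42..42, its flat deck is at z = 70 mm.
- seat (a point): Centre of the seat on the deck (housing z = 70 mm). Terminal opening below the cover: x -10..26, y -21..21. Guides (|y| over 30, x -40..115) reach housing z = 76; beside the seat (x -38..32) they reach z = 81.5, with lips (|y| over 22) over the cover's long edges, so it can only slide out to +x. A back stop at x -40..-34 reaches z = 74 mm. All in mm, housing frame.
- ledge_end (a point): Middle of the ledge's far edge, on the deck, at housing x = 115, z = 70 mm. The ledge is the flat deck from x = 32 mm to here; it has no end stop, so a cover pushed too far tips off.
- cover: Loose grey plate 64 mm (x) by 56 mm (y) by 5 mm, about 80 g, origin at the centre of its underside; starts on the seat with its axes along the housing's. An upright rib 28 mm wide (y) at x -6..0 mm rises to 33 mm above the underside (housing z = 103): push its rear (-x) face. With the tab in it slides with under 2 N; with the tab out it is blocked after 2 to 4 mm.
- tab (a joint): Travel of the steel snap tab straight down in m: 0 to 0.0015 (out) at the start, 0.010 fully in. It moves against about 4 N of steady friction, has no return spring and stays where it is left. Its tooth (x -24..-15 mm) stands in a window of the cover behind the rib, to housing z = 78 mm, and sinks into the deck, freeing the cover, when the tab is fully in.
- tab_top (a point): Centre of the top of the tab's press pad, a ribbed steel pad 20 x 20 mm on the housing's middle line at housing x = -60 mm; its top is at housing z = 94 mm when out and 84 mm when fully in (this point moves with it). Press it straight down.
- ink_bottle_mid (a point): Middle of a loose ink bottle, upright, 37 mm across and 105 mm high, standing in the tray by its front wall, to the right of the housing; leave it alone.
- pot_mid (a point): Middle of a loose open glue pot, upright, 70 mm across and 66 mm high, on the table left of the tray; leave it alone.
- spool_mid (a point): Middle of a loose thread spool, upright, 45 mm across and 52 mm high, on the table left of the tray; leave it alone.
- wax_mid (a point): Middle of a loose wax block, 36 x 55 x 23 mm, on the table left of the tray near its front corner; leave it alone.

How it is judged (in metres and radians):
On the way, in this order (a step that is already met when the one before it is completed fails the run):
1. the snap tab is pressed in while the cover is still on its seat (value of joint tab above 0.0085 m and x of cover in the frame of housing below 0.01 m), for 0.1 s.
2. the cover is pushed off its seat until the opening is uncovered (x of cover in the frame of housing above 0.056 m), for 0.1 s.
At the end, for the whole second after the job is handed in: The tab is in (at least 8 of its 10 mm), the cover's centre is at least 56 mm along the guides from the seat's centre (its rear edge about past the opening), and it lies flat (within 0.08 rad and 3 mm of deck height) and at rest on the ledge (value of joint tab above 0.008 m and x of cover in the frame of housing above 0.056 m and z of cover in the frame of housing between 0.067 and 0.073 m and angle between cover's own z axis and vertical below 0.08 rad and linear speed of cover below 0.01 m/s); the robot touches nothing.
It fails at once if the cover is lifted (z of cover in the frame of housing above 0.082 m).
It fails at once if the cover is tipped (angle between cover's own z axis and vertical above 0.35 rad).
It fails at once if the ink bottle, glue pot, thread spool or wax block is disturbed (distance of any of ink_bottle_mid, pot_mid, spool_mid, wax_mid from where it was at the start of the episode above 0.015 m).
It also fails if it takes over 38 s, if anything falls off the work surface, if the arm or the gripper's body presses on something with over 40 N, if the wrist force passes 120 N, or if a joint passes its speed limit or range.

### The arm

A 6-joint arm with a two-finger parallel gripper is mounted at the origin on a cart in front of the work surface, level with it; the furniture and walls round the work are solid. World frame = base frame: x ahead of the robot, y to its left, z up, the work surface at z = 0. Lengths are in m, angles in degrees, forces in N, time in s.
With the tool pointing down it reaches from about 0.375 to 0.9 m from the base axis. Payload 3.1 kg.
Tool frame: the origin (TCP) lies on the centre line of the jaws, within the pads' length; the fingertips stand 25 mm ahead of it and the grasp point (between the pads) lies 6 mm ahead of it; z points along the fingers, y is the line along which they close (so a half turn about z gives the same grasp; the last joint's range is limited). The gripper opens to 87 mm and grips with 3 to 60 N. Pads are 19 mm wide; open, the fingers measure 117 mm over their backs; the gripper's body (75 mm by 190 mm) begins 51 mm behind the grasp point.
Start: joints at [57.955, 30.224, 82.088, -0, 67.689, -10.227], TCP at [0.232, 0.58, 0.223] pointing down, gripper open.
Joint ranges: [-176.69, 176.69], [-43.24, 126.21], [12.49, 139.97], [-82, 262], [0, 151.66], [-163.58, 163.58]. Speed limits (degrees/s): [159.86, 159.86, 180, 180, 180, 180].

### API

Orientations are given as a 3x3 rotation matrix whose columns are the frame's x, y, z axes.
In Python, from rig import * gives the robot as it stands.
- The arm moves only by the tool step_arm, never from a script. Its argument "steps" is a list of rows, each a list of 7 numbers: the shift along the tool's x, y, z normalised to -1 to 1, where 1 is 0.3 m, then the turn, a rotation vector about the tool's x, y, z normalised to -1 to 1, where 1 is 45 degrees, then the gripper's target within -1 to 1 (shut at 1, half-way at 0, fully open at -1). A call has 1 to 8 rows; each row is the pose to reach, as a shift and turn from the pose commanded when the call began, along the tool's axes at that moment; what a row does not reach only later rows make up. A row lasts 1/12 s, in which the tool goes at most 41.7 mm and 7.16 degrees, less where a joint would pass 70% of its speed; a pose out of reach is approached as far as the arm can. A call with a number of a shift or a turn outside -1 to 1 is refused whole. A call with a gripper value outside its range is refused whole. The fingers move at their own pace and stop on an object; the grip force is fixed at half the most. Time passes only in rows, so rows that repeat a pose let the fingers close. It gives the time, the measured TCP pose, the force, the opening and the grip force at its end, in the units of the state.
- read_state(): the state, without advancing time (a new reading comes with each control period).
- capture(name): name is "side" or "top" or "wrist"; returns a dict with "image" (420x560x3 uint8, red, green, blue), "vertical_fov" (degrees; the focal length in pixels is half the picture's height over the tangent of half this angle, whatever the lens; pixels are square), "cx", "cy" (the principal point, pixels), "k1" (the pictures are not rectified: a ray, as slopes to the right and down, at radius r is drawn at 1 + k1 r^2 times it, then the intrinsics apply), "world_from_camera" (4x4, takes a point from camera to world coordinates); the wrist camera has in their place "T_tool_cam" (4x4, takes a point from camera to tool coordinates, whose origin is the TCP and whose axes are the flange's). Camera axes: x right, y down, z forward; pixel columns grow to the right and rows downward; lengths in m; the calibration is good to about 2 mm. A picture is of the moment at which its call begins: read the wrist's pose just before it. There is no depth.
- hand_in(): hands the job in; it is judged then, once.
The state is a dict: "time_s": time; "joint_positions": joint angles; "qvel": joint speeds; "tau": joint torques, N m; "position": TCP position; "tcp_rot": TCP orientation; "force": force on the tool from outside, world axes, zero at the start; "moment": the same for the moment, N m; "opening": opening from 0.0 (shut) to 1.0 (fully open); "grasp_force": force on a finger pad.
Only numpy, scipy, OpenCV 4.12 (cv2) and the standard library are available. Lean on these libraries where they do the work, as an engineer would, in place of code of your own. Each camera call takes 0.05 s, during which the arm holds its last target. There are 200 camera calls.

## Working session

There is one attempt and no reset: what is moved stays moved. The work goes in short steps, Python scripts to look and compute and a tool call to move; the robot and the scene stay as the last step left them, time stands still between calls to the robot, and variables do not carry over. Pictures are saved under pics/ and viewed, at most 10 in all, crops included, and the job is handed in when it is done.

Besides the shell and the picture viewer there is one more tool, called after ">>>" as a command line: name --pt "numbers of a row" for each row, then --argument value for the rest. step_arm: Moves the arm, as the interface text tells. Scaled input: -1 to 1 covers 0.3 m each way for a shift and 45 degrees each way for a turn. Its arguments: {"type":"object","properties":{"steps":{"type":"array"}},"required":["steps"]}

```bash
mkdir -p pics; cat > h.py <<'E'
from rig import *
import numpy as np, cv2, json, pickle
def cam(name):
    s=read_state(); c=capture(name)
    if 'T_tool_cam' in c:
        T=np.eye(4);T[:3,:3]=np.array(s['tcp_rot']);T[:3,3]=s['position'];c['W']=T@np.array(c['T_tool_cam'])
    else: c['W']=np.array(c['world_from_camera'])
    return c
def K(c):
    f=210/np.tan(np.radians(c['vertical_fov'])/2); return f
def ray(c,u,v):
    f=K(c);d=np.array([(u-c['cx'])/f,(v-c['cy'])/f]);p=d.copy()
    for _ in range(30): p=d/(1+c['k1']*(p@p))
    r=c['W'][:3,:3]@np.array([p[0],p[1],1]);return c['W'][:3,3],r/np.linalg.norm(r)
def onz(c,u,v,z):
    o,r=ray(c,u,v);return o+r*(z-o[2])/r[2]
def tri(c1,p1,c2,p2):
    A=np.zeros((3,3));b=np.zeros(3);L=[]
    for c,p in((c1,p1),(c2,p2)):
        o,r=ray(c,*p);M=np.eye(3)-np.outer(r,r);A+=M;b+=M@o;L.append((o,M))
    x=np.linalg.solve(A,b);return x,[np.linalg.norm(M@(x-o)) for o,M in L]
def proj(c,P):
    q=np.linalg.inv(c['W'])@np.append(P,1);p=q[:2]/q[2];p=p*(1+c['k1']*(p@p));return p*K(c)+[c['cx'],c['cy']]
def save(c,n): cv2.imwrite('pics/'+n+'.png',c['image'][...,::-1]); pickle.dump(c,open('pics/'+n+'.pkl','wb'))
def load(n): return pickle.load(open('pics/'+n+'.pkl','rb'))
E
python3 - <<'E'
from h import *
for n in('top','side','wrist'):
    c=cam(n);save(c,n+'0');print(n,c['vertical_fov'],c['k1'],c['W'].round(3).tolist())
s=read_state();print(s['time_s'],np.round(s['tcp_rot'],3).tolist(),s['position'],s['opening'])
cv2.imwrite('pics/ts.png',np.vstack([cv2.imread('pics/top0.png')]))
E
```

```text
top 53.154046974007194 0.03363203887779749 [[0.002, -0.994, 0.112, 0.429], [-1.0, -0.004, -0.02, 0.179], [0.021, -0.112, -0.993, 0.919], [0.0, 0.0, 0.0, 1.0]]
side 56.22953064260477 -0.07835471286239049 [[0.993, -0.049, 0.106, 0.4], [-0.116, -0.486, 0.866, -0.546], [0.009, -0.873, -0.488, 0.496], [0.0, 0.0, 0.0, 1.0]]
wrist 67.3573356292573 -0.019239647350982304 [[0.373, 0.899, 0.232, 0.169], [0.928, -0.36, -0.096, 0.605], [-0.002, 0.251, -0.968, 0.384], [0.0, 0.0, 0.0, 1.0]]
0.15 [[-0.928, 0.372, -0.001], [0.372, 0.928, -0.001], [0.0, -0.002, -1.0]] [0.23194936 0.57974952 0.22239758] 0.9969000484963332
```

View pics/top0.png

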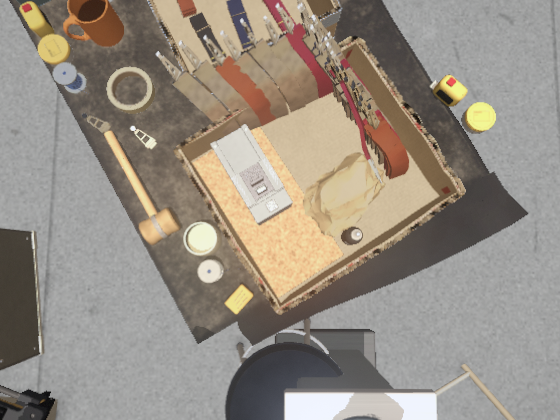

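View pics/side0.png

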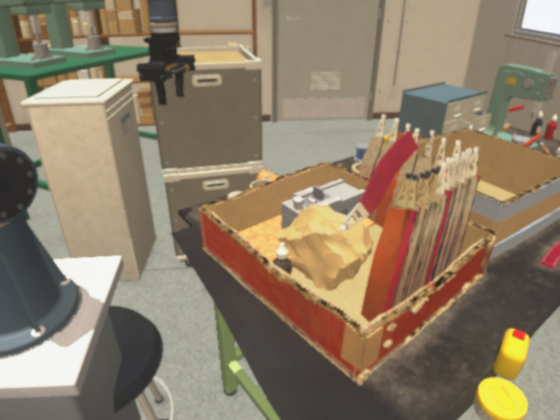

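The top view shows the housing at about (250,172), with its long axis from (230,130) to (275,212) and the pad near (270,206). The bottle is at (352,236), the pot at (202,238), the spool at (210,271) and the wax at (238,299). The tray's standing tools are behind and to the right. Next I'll zoom in.

```bash
python3 - <<'E'
from h import *
a=cv2.imread('pics/top0.png')[115:230,200:300];b=cv2.imread('pics/side0.png')[165:265,270:380]
a=cv2.resize(a,None,fx=5,fy=5,interpolation=cv2.INTER_CUBIC)[:,:]
cv2.imwrite('pics/z.png',a)
cv2.imwrite('pics/zs.png',cv2.resize(b,None,fx=6,fy=6,interpolation=cv2.INTER_CUBIC))
E
```

```text
(no output)
```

View pics/z.png

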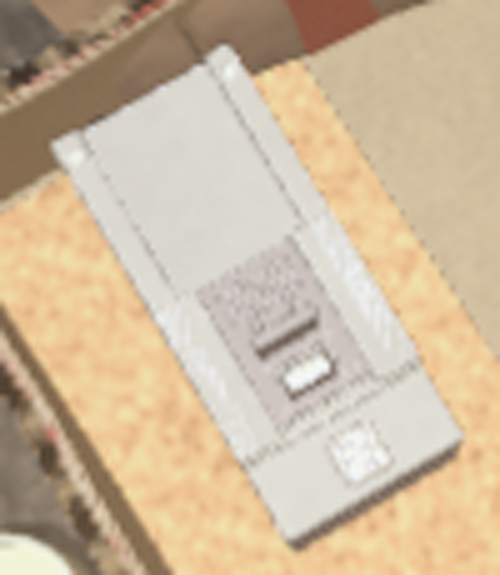

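View pics/zs.png

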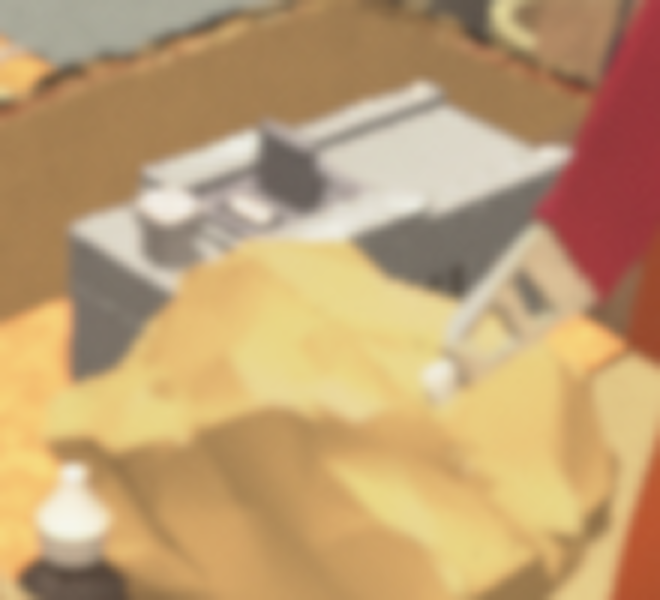

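The zoomed views show the tab pad at zoom (360,452) top and (170,207) side, and the dark rib at (288,333) top. The guide-end corners are at (52,145) and (222,47) top, and (432,90) and (575,150) side. The front-left deck corner is at (290,537) top and (72,228) side. I'll triangulate these.

```bash
python3 - <<'E'
from h import *
t=load('top0');s=load('side0')
T=lambda U,V:((U+.5)/5-.5+200,(V+.5)/5-.5+115)
S=lambda U,V:((U+.5)/6-.5+270,(V+.5)/6-.5+165)
pts={'pad':((360,452),(170,207),(-60,0,94)),'L':((52,145),(432,88),(115,42,76)),'R':((222,45),(575,150),(115,-42,76)),'FL':((292,540),(72,228),(-74,42,70))}
H=[];P=[]
for k,(a,b,h) in pts.items():
    x,e=tri(t,T(*a),s,S(*b));print(k,x.round(4),np.round(e,4));H.append(h);P.append(x)
# top-only corner with z from fit
z0=np.mean([p[2]-h[2]/1000 for p,h in zip(P,H)]);print('z0',z0)
P.append(onz(t,*T(462,437),.070+z0));H.append((-74,-42,70))
H=np.array(H)/1e3;P=np.array(P)
hc=H[:,:2]-H[:,:2].mean(0);pc=P[:,:2]-P[:,:2].mean(0)
z=(hc[:,0]-1j*hc[:,1])*(pc[:,0]+1j*pc[:,1]);yaw=np.angle(z.sum())
R=np.array([[np.cos(yaw),-np.sin(yaw)],[np.sin(yaw),np.cos(yaw)]])
o=P[:,:2].mean(0)-R@H[:,:2].mean(0)
print('yaw',np.degrees(yaw),'o',o);print(((P[:,:2]-o)@R-H[:,:2]).round(4))
json.dump([yaw,*o,z0],open('hous.json','w'))
for x in(-60,-8,50,110):print(x,(o+R@[x/1e3,0]).round(4))
for k,uv,zz in(('bottle',(352,236),.1),('pot',(202,238),.066),('tool',(375,165),.15)):print(k,onz(t,*uv,zz).round(3))
E
```

```text
pad [0.5316 0.1874 0.0986] [0.0012 0.0012]
L [0.6609 0.3134 0.0804] [0.0003 0.0003]
R [0.7012 0.2447 0.0844] [0.0007 0.0007]
FL [0.4993 0.2146 0.0769] [0.0006 0.0006]
z0 0.00607219959270551
yaw 31.518901492155752 o [0.58326151 0.21893883]
[[-0.0005  0.0001]
 [ 0.0006 -0.0021]
 [-0.001   0.0023]
 [ 0.0001 -0.0018]
 [ 0.0008  0.0015]]
-60 [0.5321 0.1876]
-8 [0.5764 0.2148]
50 [0.6259 0.2451]
110 [0.677  0.2764]
bottle [0.472 0.03  0.1  ]
pot [0.469 0.328 0.066]
tool [ 0.603 -0.006  0.15 ]
```

>>> step_arm --pt "-0.7 -0.42 0 0 0 -1 1" --pt "-0.7 -0.42 0 0 0 -1 1" --pt "-0.7 -0.42 0 0 0 -1 1" --pt "-0.7 -0.42 0 0 0 -1 1" --pt "-0.7 -0.42 0 0 0 -1 1" --pt "-0.7 -0.42 0 0 0 -1 1" --pt "-0.7 -0.42 0 0 0 -1 1" --pt "-0.7 -0.42 0 0 0 -1 1"

```text
time_s: 0.82
position: [0.3824, 0.3826, 0.223]
tcp_rot: [[-0.92, -0.391, 0.0], [-0.391, 0.92, -0.001], [0.0, -0.001, -1.0]]
force: [0.4, 0.3, 0.6]
opening: 0.476
grasp_force: 0.0
```

```bash
cat > d.py <<'E'
from h import *
import sys
# usage: d.py hx hy tipz_housing -> units of move, keeping tool y along housing y
from scipy.spatial.transform import Rotation as Ro
yaw,ox,oy,z0=json.load(open('hous.json'));c,s=np.cos(yaw),np.sin(yaw)
st=read_state();Rt=np.array(st['tcp_rot']);p=np.array(st['position'])
g=[float(a)/1e3 for a in sys.argv[1:4]]
G=np.array([ox+c*g[0]-s*g[1],oy+s*g[0]+c*g[1],z0+g[2]+.025])
Rg=np.array([[-c,-s,0],[-s,c,0],[0,0,-1]])
cur=[*(np.array([[c,s],[-s,c]])@(p[:2]-[ox,oy])),p[2]-.025-z0]
print('t',st['time_s'],'tip in housing mm',np.round(np.array(cur)*1e3,1),'force',np.round(st['force'],1),'open',round(st['opening'],3))
print('move',np.round(Rt.T@(G-p)/.3,3),'turn',np.round(np.degrees(Ro.from_matrix(Rt.T@Rg).as_rotvec())/45,3),'goal',G.round(3))
E
python3 d.py -60 0 130
```

```text
t 0.8167 tip in housing mm [-85.7 244.5 191.9] force [0.4 0.3 0.6] open 0.476
move [-0.205 -0.793  0.207] turn [-0.001 -0.    -0.189] goal [0.532 0.188 0.161]
```

>>> step_arm --pt "-0.2 -0.79 0.1 0 0 -0.19 1" --pt "-0.2 -0.79 0.1 0 0 -0.19 1" --pt "-0.2 -0.79 0.1 0 0 -0.19 1" --pt "-0.2 -0.79 0.1 0 0 -0.19 1" --pt "-0.2 -0.79 0.1 0 0 -0.19 1" --pt "-0.2 -0.79 0.1 0 0 -0.19 1" --pt "-0.2 -0.79 0.1 0 0 -0.19 1" --pt "-0.2 -0.79 0.1 0 0 -0.19 1"

```text
time_s: 1.48
position: [0.5298, 0.1899, 0.1925]
tcp_rot: [[-0.853, -0.522, -0.001], [-0.522, 0.853, 0.0], [0.0, 0.001, -1.0]]
force: [0.6, 0.3, -0.6]
opening: 0.012
grasp_force: 0.0
```

```bash
python3 - <<'E'
from h import *
w=cam('wrist');save(w,'w1');save(cam('side'),'s1')
yaw,ox,oy,z0=json.load(open('hous.json'));c,s=np.cos(yaw),np.sin(yaw)
im=cv2.imread('pics/w1.png')
for h in[(-60,0,94),(-70,10,94),(-50,10,94),(-70,-10,94),(-50,-10,94),(-6,14,103),(-6,-14,103),(115,42,76),(115,-42,76)]:
    h=np.array(h)/1e3;q=proj(w,[ox+c*h[0]-s*h[1],oy+s*h[0]+c*h[1],z0+h[2]]);print(h,q.round(1));cv2.circle(im,tuple(int(round(a)) for a in q),3,(0,0,255),1)
b=cv2.imread('pics/s1.png')[120:270,250:450]
cv2.imwrite('pics/v.png',np.hstack([im,cv2.resize(b,(240,180)).repeat(1,0) if 0 else cv2.copyMakeBorder(cv2.resize(b,(240,180)),0,240,0,0,cv2.BORDER_CONSTANT)]))
E
python3 d.py -60 0 97
```

```text
[-0.06   0.     0.094] [277.3 210.7]
[-0.07   0.01   0.094] [289.4 199. ]
[-0.05   0.01   0.094] [289.3 222.1]
[-0.07  -0.01   0.094] [265.2 199. ]
[-0.05  -0.01   0.094] [265.5 222.1]
[-0.006  0.014  0.103] [294.  274.7]
[-0.006 -0.014  0.103] [261.1 274.7]
[0.115 0.042 0.076] [319.1 369.2]
[ 0.115 -0.042  0.076] [237.9 369.4]
t 1.5833 tip in housing mm [-61.4   5.9 161.7] force [-0.1  0.6 -0.5] open 0.004
move [-0.005 -0.02   0.216] turn [ 0.002 -0.001  0.004] goal [0.532 0.188 0.128]
```

View pics/v.png

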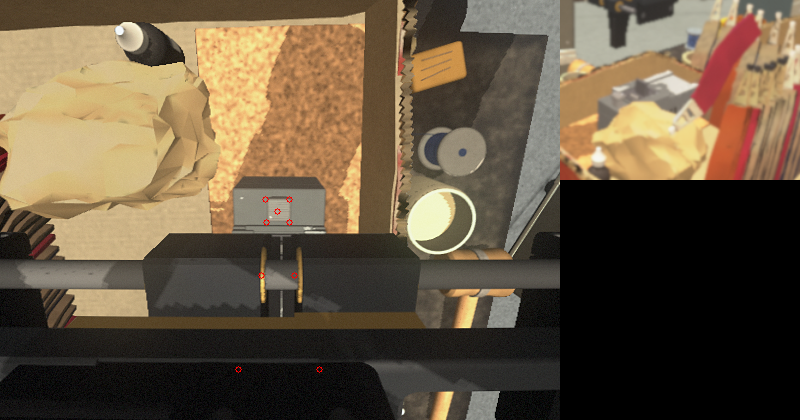

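The wrist view shows the pad at about (279,211), within 1–2 px of where I predicted it, so the pose is good. Next I'll check that the gripper body clears the leaning tools at the end of the push.

```bash
python3 - <<'E'
from h import *
t=cam('top');s=cam('side')
yaw,ox,oy,z0=json.load(open('hous.json'));c,sn=np.cos(yaw),np.sin(yaw)
A=t['image'][...,::-1].copy();B=s['image'][...,::-1].copy()
for x in(-60,50):
  for y in(-95,95):
    for dx in(-38,38):
      h=np.array([x+dx,y,152])/1e3;P=[ox+c*h[0]-sn*h[1],oy+sn*h[0]+c*h[1],z0+h[2]]
      for im,k in((A,t),(B,s)):cv2.circle(im,tuple(int(round(a)) for a in proj(k,P)),2,(255,0,255) if x>0 else (255,255,0),-1)
cv2.imwrite('pics/v2.png',np.hstack([cv2.resize(A[0:260,150:430],None,fx=1.4,fy=1.4),cv2.resize(B[60:320,200:480],None,fx=1.4,fy=1.4)]))
E
```

```text
(no output)
```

View pics/v2.png

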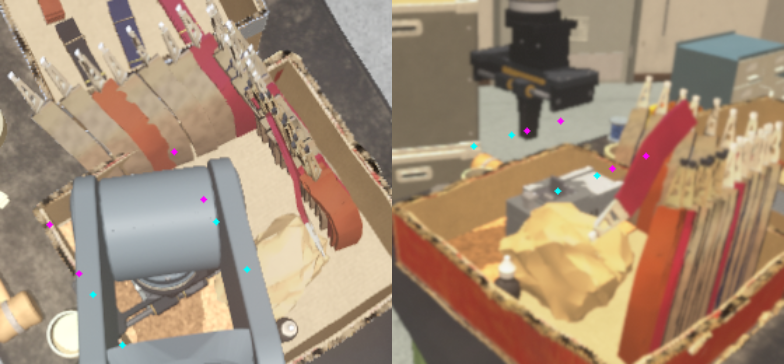

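>>> step_arm --pt "0 -0.02 0.1 0 0 0 1" --pt "0 -0.02 0.2 0 0 0 1" --pt "0 -0.02 0.2 0 0 0 1" --pt "0 -0.02 0.2 0 0 0 1"

```text
time_s: 2.02
position: [0.5299, 0.187, 0.1323]
tcp_rot: [[-0.85, -0.527, -0.004], [-0.527, 0.85, -0.0], [0.004, 0.002, -1.0]]
force: [0.6, -0.5, 0.1]
opening: 0.006
grasp_force: 0.0
```

```bash
python3 d.py -60 0 84
```

```text
t 2.0167 tip in housing mm [-62.2   0.7 101.2] force [ 0.6 -0.5  0.1] open 0.006
move [-0.008 -0.002  0.057] turn [ 0.002 -0.005  0.007] goal [0.532 0.188 0.115]
```

The cyan and magenta dots mark the gripper body's corners at the press and at the push end. They stay clear of the leaning brush and strips (magenta (174,152) against the brush at (245,125)), so I'll press.

>>> step_arm --pt "-0.008 -0.002 0.02 0 0 0 1" --pt "-0.008 -0.002 0.03 0 0 0 1" --pt "-0.008 -0.002 0.04 0 0 0 1" --pt "-0.008 -0.002 0.05 0 0 0 1" --pt "-0.008 -0.002 0.05 0 0 0 1"

```text
time_s: 2.43
position: [0.5343, 0.1866, 0.1182]
tcp_rot: [[-0.851, -0.526, 0.0], [-0.526, 0.851, 0.0], [-0.0, -0.0, -1.0]]
force: [0.6, 0.4, -0.5]
opening: 0.002
grasp_force: 0.0
```

```bash
python3 d.py -60 0 84
```

```text
t 2.4333 tip in housing mm [-58.6  -1.9  87.1] force [ 0.6  0.4 -0.5] open 0.002
move [0.004 0.006 0.01 ] turn [-0.     0.     0.005] goal [0.532 0.188 0.115]
```

>>> step_arm --pt "0.004 0.004 0.01 0 0 0 1" --pt "0.004 0.004 0.015 0 0 0 1"

```text
time_s: 2.6
position: [0.5323, 0.187, 0.1136]
tcp_rot: [[-0.851, -0.526, -0.0], [-0.526, 0.851, 0.0], [0.0, 0.0, -1.0]]
force: [0.7, 0.7, 0.2]
opening: 0.005
grasp_force: 0.0
```

```bash
python3 d.py -60 0 84; python3 - <<'E'
from h import *
w=cam('wrist');save(w,'w2');s=cam('side');save(s,'s2')
a=cv2.resize(w['image'][170:300,200:360],None,fx=2.4,fy=2.4,interpolation=2);b=cv2.resize(s['image'][165:235,270:350],None,fx=5,fy=5,interpolation=2)[:312,:]
cv2.imwrite('pics/v3.png',np.hstack([a,b])[...,::-1])
E
```

```text
t 2.6 tip in housing mm [-60.1  -0.6  82.5] force [0.7 0.7 0.2] open 0.005
move [-0.     0.002 -0.005] turn [ 0.    -0.     0.005] goal [0.532 0.188 0.115]
```

View pics/v3.png

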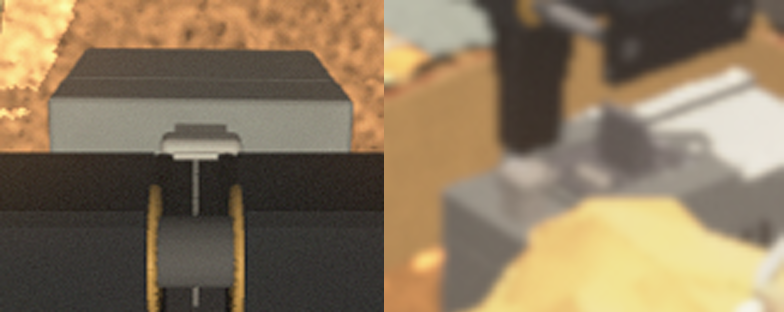

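The side view shows the tips still just above the raised pad, with a gap at zoom (530,155), and there's no force yet. I'll keep descending.

>>> step_arm --pt "0 0 0.01 0 0 0 1" --pt "0 0 0.015 0 0 0 1" --pt "0 0 0.015 0 0 0 1"

```text
time_s: 2.95
position: [0.5325, 0.1869, 0.1087]
tcp_rot: [[-0.851, -0.526, -0.001], [-0.526, 0.851, -0.0], [0.001, 0.0, -1.0]]
force: [-0.2, -0.3, -0.6]
opening: 0.008
grasp_force: 0.0
```

```bash
python3 d.py -60 0 84
```

```text
t 2.95 tip in housing mm [-60.1  -0.7  77.7] force [-0.2 -0.3 -0.6] open 0.008
move [-0.     0.002 -0.021] turn [ 0.    -0.001  0.005] goal [0.532 0.188 0.115]
```

>>> step_arm --pt "0 0 0.01 0 0 0 1"

```text
time_s: 3.03
position: [0.533, 0.187, 0.1063]
tcp_rot: [[-0.851, -0.526, 0.001], [-0.526, 0.851, 0.0], [-0.001, -0.0, -1.0]]
force: [-0.7, 0.2, -0.1]
opening: 0.007
grasp_force: 0.0
```

>>> step_arm --pt "0 0 0.01 0 0 0 1"

```text
time_s: 3.12
position: [0.5329, 0.187, 0.1031]
tcp_rot: [[-0.851, -0.526, 0.0], [-0.526, 0.851, 0.0], [-0.0, -0.0, -1.0]]
force: [-0.4, -0.7, 0.2]
opening: 0.004
grasp_force: 0.0
```

```bash
python3 d.py -60 0 84;  python3 - <<'E'
from h import *
w=cam('wrist');save(w,'w3');s=cam('side');save(s,'s3')
a=cv2.resize(w['image'][170:300,200:360],None,fx=2.4,fy=2.4,interpolation=2);b=cv2.resize(s['image'][165:235,270:350],None,fx=5,fy=5,interpolation=2)[:312,:]
cv2.imwrite('pics/v4.png',np.hstack([a,b])[...,::-1])
E
```

```text
t 3.1167 tip in housing mm [-59.6  -0.9  72. ] force [-0.4 -0.7  0.2] open 0.004
move [ 0.001  0.003 -0.04 ] turn [-0.     0.001  0.005] goal [0.532 0.188 0.115]
```

View pics/v4.png

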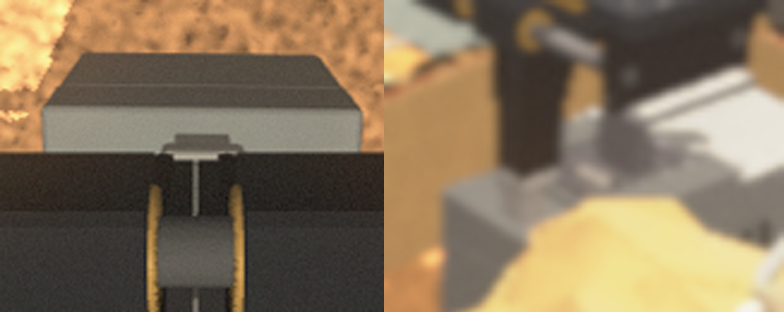

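The side view shows the tip bottom near zoom (530,178), around the pad top. I'll check where the nominal tip projects.

```bash
python3 - <<'E'
from h import *
yaw,ox,oy,z0=json.load(open('hous.json'));c,sn=np.cos(yaw),np.sin(yaw)
for n,tz in(('s2',.1136),('s3',.1031)):
    s=load(n)
    for k,h in(('tip',(-60,0,1e3*(tz-.025-z0))),('tipR',(-60,-15,1e3*(tz-.025-z0))),('padout',(-60,0,94)),('padin',(-60,0,84)),('deckFL',(-74,42,70))):
        h=np.array(h)/1e3;q=proj(s,[ox+c*h[0]-sn*h[1],oy+sn*h[0]+c*h[1],z0+h[2]]);print(n,k,((q-[270,165])*5+[384,0]).round())
    g=s['image'].sum(2)/3
    print(g[180:208,293:302:2].astype(int).tolist())
E
```

```text
s2 tip [527. 190.]
s2 tipR [550. 204.]
s2 padout [528. 167.]
s2 padin [527. 187.]
s2 deckFL [440. 188.]
[[69, 54, 51, 49, 49], [71, 54, 51, 50, 50], [73, 55, 52, 50, 50], [73, 55, 52, 52, 50], [72, 55, 52, 51, 50], [72, 54, 52, 51, 51], [72, 56, 52, 51, 51], [72, 54, 51, 52, 51], [73, 54, 52, 52, 51], [73, 55, 52, 51, 52], [74, 56, 52, 50, 52], [73, 56, 54, 52, 52], [76, 56, 52, 52, 53], [87, 60, 54, 55, 59], [105, 71, 57, 66, 82], [121, 97, 79, 94, 109], [133, 135, 124, 131, 127], [142, 168, 165, 163, 148], [152, 178, 182, 177, 166], [149, 171, 181, 180, 169], [139, 159, 176, 177, 165], [132, 143, 164, 167, 152], [131, 129, 146, 150, 139], [134, 126, 134, 140, 135], [137, 128, 132, 139, 139], [138, 128, 135, 142, 143], [138, 130, 136, 144, 145], [140, 130, 137, 144, 146]]
s3 tip [526. 211.]
s3 tipR [549. 225.]
s3 padout [528. 167.]
s3 padin [527. 187.]
s3 deckFL [440. 188.]
[[54, 53, 52, 49, 48], [54, 53, 51, 49, 49], [56, 54, 52, 50, 50], [57, 54, 51, 50, 49], [62, 54, 52, 49, 50], [68, 55, 52, 50, 51], [72, 55, 52, 50, 50], [73, 56, 52, 51, 51], [72, 55, 53, 49, 52], [73, 55, 53, 51, 50], [74, 54, 52, 51, 51], [74, 55, 53, 51, 52], [73, 54, 53, 52, 52], [74, 55, 53, 51, 52], [74, 56, 53, 53, 52], [72, 56, 52, 52, 53], [75, 57, 53, 53, 53], [81, 60, 54, 54, 56], [101, 73, 55, 60, 74], [123, 100, 69, 84, 113], [131, 122, 98, 122, 145], [130, 128, 123, 146, 148], [131, 126, 134, 146, 138], [134, 126, 132, 140, 134], [137, 127, 132, 139, 140], [138, 129, 135, 143, 144], [138, 130, 136, 145, 146], [140, 130, 137, 144, 146]]
```

Measured against the image, the tips sit about 20 mm higher than nominal when shut, so contact is only just starting. I'll keep going down row by row.

>>> step_arm --pt "0 0 0.01 0 0 0 1"

```text
time_s: 3.3
position: [0.5327, 0.187, 0.1004]
tcp_rot: [[-0.85, -0.526, -0.0], [-0.526, 0.85, -0.0], [0.0, -0.0, -1.0]]
force: [-1.3, 0.1, 3.9]
opening: 0.006
grasp_force: 2.1
```

>>> step_arm --pt "0 0 0.01 0 0 0 1"

```text
time_s: 3.38
position: [0.5327, 0.187, 0.0974]
tcp_rot: [[-0.85, -0.526, 0.0], [-0.526, 0.85, -0.0], [-0.0, -0.0, -1.0]]
force: [-1.2, -0.9, 4.2]
opening: 0.008
grasp_force: 2.1
```

>>> step_arm --pt "0 0 0.01 0 0 0 1"

```text
time_s: 3.47
position: [0.5327, 0.187, 0.0943]
tcp_rot: [[-0.851, -0.526, 0.0], [-0.526, 0.851, -0.0], [-0.0, -0.0, -1.0]]
force: [-1.1, -0.4, 2.9]
opening: 0.005
grasp_force: 2.1
```

>>> step_arm --pt "0 0 0.007 0 0 0 1"

```text
time_s: 3.55
position: [0.5326, 0.1869, 0.0921]
tcp_rot: [[-0.85, -0.526, -0.0], [-0.526, 0.85, -0.0], [0.0, -0.0, -1.0]]
force: [-5.5, -2.9, 20.7]
opening: 0.003
grasp_force: 11.3
```

>>> step_arm --pt "0 0 0.005 0 0 0 1"

```text
time_s: 3.63
position: [0.5326, 0.1869, 0.092]
tcp_rot: [[-0.85, -0.526, -0.0], [-0.526, 0.85, -0.0], [0.0, -0.0, -1.0]]
force: [-6.2, -1.3, 25.8]
opening: 0.003
grasp_force: 12.9
```

The tab has bottomed out (force jumped to 26 N at TCP z 0.092, about 10 mm past first contact). Now I'll lift and move forward behind the rib.

>>> step_arm --pt "0 0 -0.02 0 0 0 1" --pt "0 0 -0.03 0 0 0 1" --pt "-0.04 0.002 -0.03 0 0 0.005 1" --pt "-0.08 0.004 -0.03 0 0 0.005 1" --pt "-0.11 0.004 -0.03 0 0 0.005 1" --pt "-0.11 0.004 -0.03 0 0 0.005 1"

```text
time_s: 4.13
position: [0.5623, 0.2062, 0.0994]
tcp_rot: [[-0.852, -0.523, 0.003], [-0.523, 0.852, 0.001], [-0.003, -0.001, -1.0]]
force: [-0.1, -0.9, 0.7]
opening: 0.007
grasp_force: 0.0
```

```bash
python3 d.py -25 0 67;  python3 - <<'E'
from h import *
w=cam('wrist');save(w,'w4');s=cam('side');save(s,'s4')
a=cv2.resize(w['image'][100:300,180:380],None,fx=2,fy=2,interpolation=2);b=cv2.resize(s['image'][155:235,270:350],None,fx=5,fy=5,interpolation=2)
cv2.imwrite('pics/v5.png',np.hstack([a,b])[...,::-1])
E
```

```text
t 4.1333 tip in housing mm [-24.6   0.1  68.3] force [-0.1 -0.9  0.7] open 0.007
move [ 0.001 -0.     0.004] turn [-0.001  0.004  0.   ] goal [0.562 0.206 0.098]
```

View pics/v5.png

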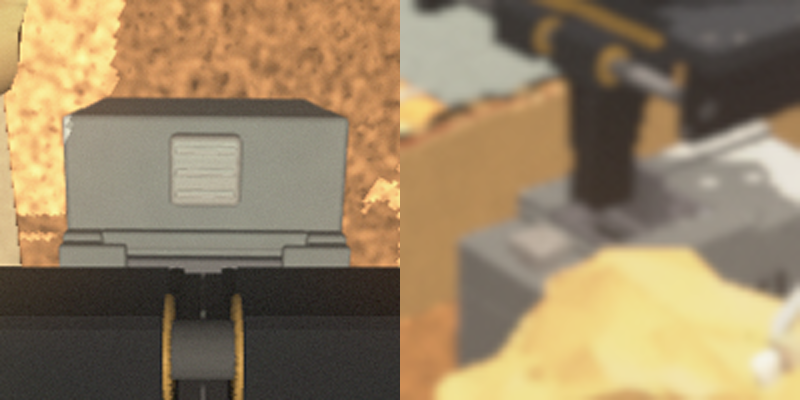

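The wrist view shows the pad pressed level at (205,170) in the crop. The side view shows the tips standing behind the rib at (600,205). I'll lower a little, then push slowly.

>>> step_arm --pt "0 0 0.012 0 0 0 1" --pt "0 0 0.024 0 0 0 1" --pt "-0.01 0 0.024 0 0 0 1" --pt "-0.02 0 0.024 0 0 0 1" --pt "-0.03 0 0.024 0 0 0 1" --pt "-0.04 0 0.024 0 0 0 1" --pt "-0.05 0 0.024 0 0 0 1" --pt "-0.06 0 0.024 0 0 0 1"

```text
time_s: 4.9
position: [0.5756, 0.2149, 0.0924]
tcp_rot: [[-0.853, -0.523, -0.0], [-0.523, 0.853, -0.0], [0.0, 0.0, -1.0]]
force: [-1.0, -0.4, -0.7]
opening: 0.006
grasp_force: 0.3
```

```bash
python3 d.py 47 0 61
```

```text
t 4.9 tip in housing mm [-8.6  0.6 61.3] force [-1.  -0.4 -0.7] open 0.006
move [-0.185 -0.002  0.001] turn [ 0. -0. -0.] goal [0.623 0.244 0.092]
```

>>> step_arm --pt "-0.012 0 0 0 0 0 1" --pt "-0.024 0 0 0 0 0 1" --pt "-0.036 0 0 0 0 0 1" --pt "-0.048 0 0 0 0 0 1" --pt "-0.06 0 0 0 0 0 1" --pt "-0.072 0 0 0 0 0 1" --pt "-0.084 0 0 0 0 0 1" --pt "-0.096 0 0 0 0 0 1"

```text
time_s: 5.57
position: [0.6002, 0.23, 0.0924]
tcp_rot: [[-0.853, -0.523, -0.0], [-0.523, 0.853, -0.0], [0.0, 0.0, -1.0]]
force: [-0.6, -0.5, 0.6]
opening: 0.006
grasp_force: 0.6
```

>>> step_arm --pt "-0.012 0 0 0 0 0 1" --pt "-0.024 0 0 0 0 0 1" --pt "-0.036 0 0 0 0 0 1" --pt "-0.048 0 0 0 0 0 1" --pt "-0.06 0 0 0 0 0 1" --pt "-0.072 0 0 0 0 0 1" --pt "-0.082 0 0 0 0 0 1" --pt "-0.09 0 0 0 0 0 1"

```text
time_s: 6.23
position: [0.6234, 0.2441, 0.0923]
tcp_rot: [[-0.853, -0.523, 0.0], [-0.523, 0.853, 0.0], [-0.0, -0.0, -1.0]]
force: [-0.4, -0.7, 0.3]
opening: 0.01
grasp_force: 0.7
```

>>> step_arm --pt "0 0 0 0 0 0 1" --pt "0 0 0 0 0 0 1"

```text
time_s: 6.4
position: [0.6235, 0.2442, 0.0922]
tcp_rot: [[-0.853, -0.523, 0.001], [-0.523, 0.853, 0.0], [-0.001, -0.0, -1.0]]
force: [0.0, 0.3, -0.2]
opening: 0.006
grasp_force: 0.0
```

```bash
python3 d.py 47 0 61; python3 d.py 10 0 61
```

```text
t 6.4 tip in housing mm [47.5  0.5 61.2] force [ 0.   0.3 -0.2] open 0.006
move [ 0.002 -0.002  0.001] turn [-0.     0.001 -0.   ] goal [0.623 0.244 0.092]
t 6.4 tip in housing mm [47.5  0.5 61.2] force [ 0.   0.3 -0.2] open 0.006
move [ 0.125 -0.002  0.   ] turn [-0.     0.001 -0.   ] goal [0.592 0.224 0.092]
```

Now I'll back off, rise, and look.

>>> step_arm --pt "0.02 0 0 0 0 0 1" --pt "0.05 0 0 0 0 0 1" --pt "0.08 0 -0.05 0 0 0 1" --pt "0.1 0 -0.15 0 0 0 1" --pt "0.15 0.0 -0.28 0 0 0 1" --pt "0.3 0 -0.4 0 0 0 1" --pt "0.5 0 -0.45 0 0 0 1" --pt "0.6 0 -0.45 0 0 0 1"

```text
time_s: 7.07
position: [0.4882, 0.1608, 0.2257]
tcp_rot: [[-0.852, -0.523, 0.005], [-0.523, 0.852, 0.0], [-0.005, -0.002, -1.0]]
force: [-0.0, -1.1, 0.8]
opening: 0.003
grasp_force: 0.0
```

```bash
python3 d.py 47 0 61;  python3 - <<'E'
from h import *
w=cam('top');save(w,'t5');s=cam('side');save(s,'s5');q=cam('wrist')
a=cv2.resize(w['image'][110:230,190:300],(366,400),interpolation=2);b=cv2.resize(s['image'][155:235,290:370],None,fx=5,fy=5,interpolation=2)
cv2.imwrite('pics/v6.png',np.vstack([np.hstack([a,b]),cv2.copyMakeBorder(cv2.resize(q['image'],(266,200)),0,0,0,500,0)])[...,::-1])
E
```

```text
t 7.0667 tip in housing mm [-111.4    0.2  194.6] force [-0.  -1.1  0.8] open 0.003
move [-0.526  0.     0.448] turn [-0.003  0.006  0.001] goal [0.623 0.244 0.092]
```

View pics/v6.png

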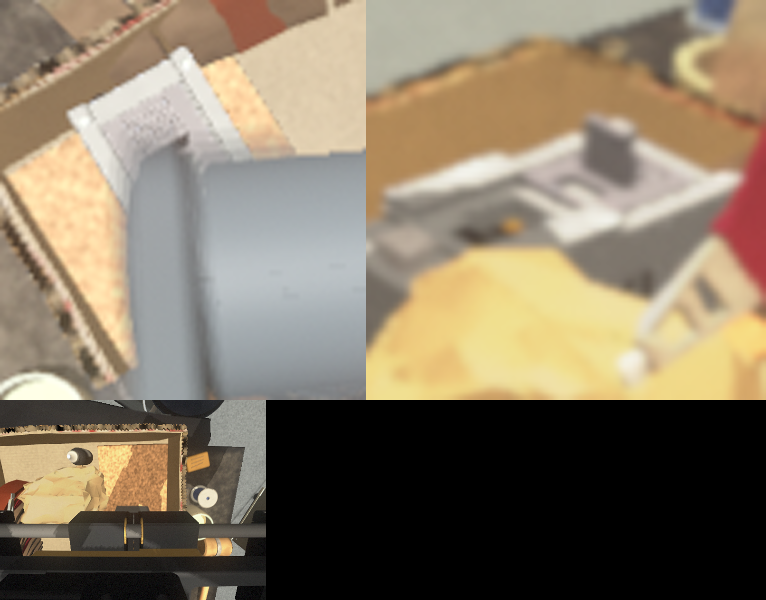

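The side view shows the cover flat on the ledge, with the rib at crop (610,150) and the opening exposed at (490,225). I'll compute how far along it sits from the rib's rear top edge.

```bash
python3 - <<'E'
from h import *
yaw,ox,oy,z0=json.load(open('hous.json'));c,sn=np.cos(yaw),np.sin(yaw)
s=load('s5')
for n,U,V,z in(('ribL',586,118,103),('ribR',634,138,103),('ribbotL',588,168,75),('ribbotR',632,186,75)):
    P=onz(s,(U-366)/5+290,V/5+155,z0+z/1e3)-[ox,oy,0];print(n,np.round([1e3*(c*P[0]+sn*P[1]),1e3*(-sn*P[0]+c*P[1])],1))
E
```

```text
ribL [57.9 11.8]
ribR [ 60.2 -16.6]
ribbotL [63.3 12.8]
ribbotR [ 66.4 -12.9]
```

```bash
python3 -c "
from rig import *
print(hand_in())"
```

```text
the job is handed in; nothing more can be done
None
```

I pressed the tab fully in and slid the cover about 64 mm along the guides, where it lies flat on the ledge with the opening uncovered. The arm is clear and the job is handed in. The bottle, pot, spool and wax block weren't touched as far as I could see, but I didn't re-measure them, and no verdict came back.

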